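# Put the coin rolls back in their colour-coded trays

### The arm

A 6-joint arm with a two-finger parallel gripper is mounted at the origin on the work surface. World frame = base frame: x ahead of the robot, y to its left, z up, the work surface at z = 0. Lengths are in m, angles in rad, forces in N, time in s.
With the tool pointing down it reaches from about 0.275 to 0.85 m from the base axis. Payload 5.2 kg.
Tool frame: the origin (TCP) lies at the very end of the fingers, on their centre line; the grasp point (between the pads) lies 19 mm behind it (r.hold_point_z is the distance from the TCP to the grasp point, in m); z points along the fingers, x is the direction in which the jaws open and shut, and the axes are right-handed (so a half turn about z gives the same grasp; the last joint's range is limited). The gripper opens to 85 mm and grips with 20 to 120 N. Pads are 22 mm wide; open, the fingers measure 114 mm over their backs; the gripper's body (76 mm by 85 mm) begins 54 mm behind the grasp point. The pads swing forward as they close: fully open they stand 13 mm farther back than shut.
Start: joints at [1.09, 0.259, 1.535, -0, 1.348, -0.203], TCP at [0.151, 0.529, 0.231] pointing down, gripper open.
Joint ranges: [-3.14, 3.14], [-0.91, 2.08], [0.19, 2.58], [-1.22, 4.36], [0.22, 2.71], [-3.12, 3.12]. Speed limits (rad/s): [2.57, 2.57, 3.14, 3.14, 3.14, 3.14].

### API

Orientations are given as a unit quaternion [w, x, y, z].
In Python, from rig import telemetry, viewer, ticket, r gives the robot as it stands.
- The arm moves only by the shell command python3 -m crank 'ROWS' [FORCE]. ROWS is JSON, a list of rows, each a list of 3 entries, a list of its own where there are three numbers: the shift along the tool's x, y, z in cm, then the turn about the tool's z in rad, then the opening, from 0 (shut) to 1 (fully open). A call has 1 to 8 rows; each row shifts and turns the pose as measured when the row begins, along the tool's axes as they then stand; what a row does not reach is not made up. A row lasts 1/8 s, in which the tool goes at most 62.5 mm and 10.7 degrees, less where a joint would pass 70% of its speed; a pose out of reach is approached as far as the arm can. A call with a gripper value outside its range is refused whole. The fingers move at their own pace and stop on an object; FORCE is the grip in N (left out, the last holds). Time passes only in rows, so rows that do not move let the fingers close. It gives the time, the measured TCP pose, the force and the opening at its end, in the units of the state.
- telemetry.get_state(): the state, without advancing time (a new reading comes with each control period).
- viewer.snapshot(name): name is "scene" or "top" or "wrist"; returns a dict with "frame" (400x640x3 uint8, blue, green, red), "vertical_fov" (degrees; the focal length in pixels is half the picture's height over the tangent of half this angle, whatever the lens; pixels are square), "cx", "cy" (the principal point, pixels), "k1" (the pictures are not rectified: a ray, as slopes to the right and down, at radius r is drawn at 1 + k1 r^2 times it, then the intrinsics apply), "R" (3x3) and "t" (3): a world point X has camera coordinates R X + t. Camera axes: x right, y down, z forward; pixel columns grow to the right and rows downward; lengths in m; the calibration is good to about 2 mm. A picture is of the moment at which its call begins. There is no depth.
- ticket.finish_job(): hands the job in, once; it reports no verdict.
The state is a dict: "time": time; "joint_positions": joint angles; "dq": joint speeds; "joint_torque": joint torques, N m; "tcp_pos": TCP position; "ee_rot": TCP orientation; "force": force on the tool from outside, world axes, zero at the start; "ft_torque": the same for the moment, N m; "finger_gap": finger opening in m.
Only numpy, scipy, OpenCV 4.12 (cv2) and the standard library are available. Lean on these libraries where they do the work, as an engineer would, in place of code of your own. Each camera call takes 0.05 s, during which the arm holds its last target. There are 200 camera calls.

### The job

The four coin rolls in red, blue, green and orange wrappers have been left loose on the cash-room counter. Lay each one in the empty half of the groove of the tray of its own colour, settled down in the groove along its length; set them down rather than dropping them. Leave the tan roll and the bundle of banknotes where they are.

Things in the scene. Friction and masses are not known exactly. Their poses are not given: they have to be found in the camera images.
- roll_red: Paper-wrapped roll of coins, red wrapper with a thin white ring near each end, lying on the counter: a cylinder 19.5 mm across and 76 mm long, about 125 g. Origin at its middle, on its axis; its x axis runs along the roll. The wrapper is slightly flattened, so it does not roll off by itself. Either end may point either way.
- tray_red: Fixed red tray, 187 x 46 mm: one V groove along x for two rolls. +x half: one red roll (part of tray). -x half: empty bay 96 mm long between walls 4 mm thick, 24 high. Origin: centre of the EMPTY bay, at counter level. Groove bottom 4 mm up, sides (45 deg) 18 high, but cut down to the 4 mm floor at x = -20..20 mm for fingers. A seated red roll's axis is at y = 0, 17.8 mm up.
- roll_blue: Paper-wrapped roll of coins, blue wrapper with a thin white ring near each end, lying on the counter: a cylinder 21.5 mm across and 78 mm long, about 200 g. Origin at its middle, on its axis; its x axis runs along the roll. The wrapper is slightly flattened, so it does not roll off by itself. Either end may point either way.
- tray_blue: Fixed blue tray, 191 x 46 mm: one V groove along x for two rolls. +x half: one blue roll (part of tray). -x half: empty bay 98 mm long between walls 4 mm thick, 24 high. Origin: centre of the EMPTY bay, at counter level. Groove bottom 4 mm up, sides (45 deg) 18 high, but cut down to the 4 mm floor at x = -20..20 mm for fingers. A seated blue roll's axis is at y = 0, 19.2 mm up.
- roll_green: Paper-wrapped roll of coins, green wrapper with a thin white ring near each end, lying on the counter: a cylinder 18.5 mm across and 68 mm long, about 113 g. Origin at its middle, on its axis; its x axis runs along the roll. The wrapper is slightly flattened, so it does not roll off by itself. Either end may point either way.
- tray_green: Fixed green tray, 171 x 46 mm: one V groove along x for two rolls. +x half: one green roll (part of tray). -x half: empty bay 88 mm long between walls 4 mm thick, 24 high. Origin: centre of the EMPTY bay, at counter level. Groove bottom 4 mm up, sides (45 deg) 18 high, but cut down to the 4 mm floor at x = -20..20 mm for fingers. A seated green roll's axis is at y = 0, 17.1 mm up.
- roll_orange: Paper-wrapped roll of coins, orange wrapper with a thin white ring near each end, lying on the counter: a cylinder 24.8 mm across and 70 mm long, about 227 g. Origin at its middle, on its axis; its x axis runs along the roll. The wrapper is slightly flattened, so it does not roll off by itself. Either end may point either way.
- tray_orange: Fixed orange tray, 175 x 46 mm: one V groove along x for two rolls. +x half: one orange roll (part of tray). -x half: empty bay 90 mm long between walls 4 mm thick, 24 high. Origin: centre of the EMPTY bay, at counter level. Groove bottom 4 mm up, sides (45 deg) 18 high, but cut down to the 4 mm floor at x = -20..20 mm for fingers. A seated orange roll's axis is at y = 0, 21.5 mm up.
- roll_tan: Bystander: short thick roll of coins in a plain tan wrapper, 31 mm across and 44 mm long, lying on the counter among the others, 227 g, loose. It has no tray and stays. Origin at its middle, on its axis; x along the roll.
- notes: Bystander: a strapped violet bundle of banknotes lying flat on the counter with a white paper band round its middle, 135 x 63 x 12 mm, 95 g, loose. Origin at the centre of its underside, x along its length.
Things that resemble listed ones, but are neither listed nor needed, are in the scene too. Of the things that look like the roll_green, take the one that is nearest to the robot's base at the start.

How it is judged:
By the outcome, as a careful person would: the job done as asked, in the order asked, and still so for the second after the job is handed in, with the robot touching nothing.
It also fails if it takes over 99 s, if anything falls off the work surface, if the arm or the gripper's body presses on something with over 40 N, if the wrist force passes 120 N, or if a joint passes its speed limit or range.

## Working session

There is one attempt and no reset: what is moved stays moved. The work goes in short steps, Python scripts to look and compute and a shell command to move; the robot and the scene stay as the last step left them, time stands still between calls to the robot, and variables do not carry over. Pictures are saved under pics/ and viewed, about 12 in all and at most 16, crops included, and the job is handed in when it is done.

```bash
mkdir -p pics; ls; python3 - <<'E'
from rig import telemetry, viewer, ticket, r
import cv2, numpy as np
print(telemetry.get_state())
for n in ["top","scene"]:
    s=viewer.snapshot(n); cv2.imwrite(f"pics/{n}0.png",s["frame"])
    print(n,{k:v for k,v in s.items() if k!="frame"})
E
```

```text
pics
{'time': 0.0, 'joint_positions': array([ 1.09019254e+00,  2.59330910e-01,  1.53604925e+00, -6.68523609e-06,
        1.34799517e+00, -2.02815199e-01]), 'dq': array([-0.00141834, -0.00257043, -0.00191884,  0.00022923, -0.0003405 ,
       -0.00028412]), 'joint_torque': array([ 3.29389302e-03, -4.46049786e+01, -2.90567923e+01, -2.30247688e-04,
        1.19882231e-02, -5.62337061e-05]), 'tcp_pos': array([0.15057379, 0.52845798, 0.23049477]), 'ee_rot': array([ 3.85572502e-04,  7.98193977e-01,  6.02399851e-01, -8.03635793e-04]), 'force': array([ 0.51881229, -0.15033594, -0.49171485]), 'ft_torque': array([-0.02152558,  0.03754889,  0.0038173 ]), 'finger_gap': 0.08538283140019375}
top {'vertical_fov': 46.51835881115682, 'cx': 315.84389562291204, 'cy': 193.38551877249589, 'k1': 0.0032603033742664763, 'R': array([[ 0.02754219, -0.99915479,  0.03051463],
       [-0.98409112, -0.03246157, -0.17467375],
       [ 0.17551666, -0.02521827, -0.98415341]]), 't': array([-0.01734524,  0.55237021,  0.93955598])}
scene {'vertical_fov': 46.75049633403494, 'cx': 314.24571302401375, 'cy': 193.96055207870552, 'k1': -0.0663216034255632, 'R': array([[-0.23771439,  0.97127769,  0.01056023],
       [ 0.76065495,  0.19290487, -0.61983205],
       [-0.60406616, -0.13931031, -0.78466344]]), 't': array([ 0.13140909, -0.39990054,  1.67047005])}
```

View pics/top0.png

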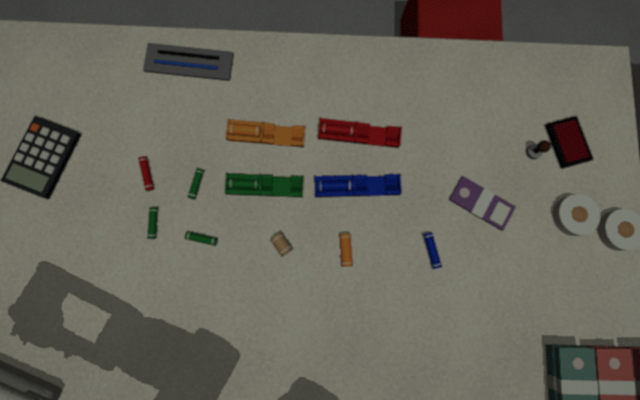

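View pics/scene0.png

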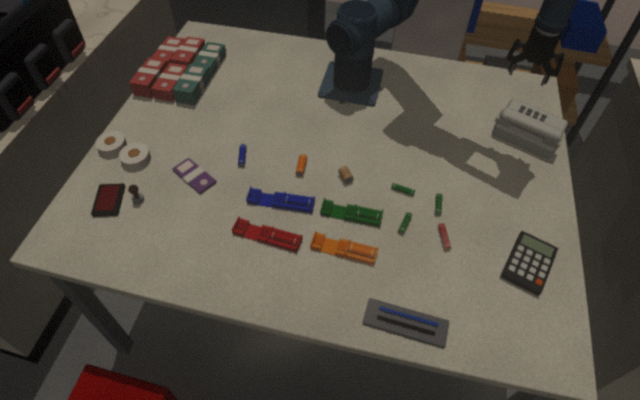

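The top view shows the trays in the middle: orange (265,133), red (360,132), green (265,184) and blue (358,185). The loose rolls are red (146,173), blue (431,250) and orange (346,249), with three greens at (196,183), (153,222) and (201,238). The tan roll is at (281,243) and the notes at (482,203).

```bash
cat > h.py <<'E'
from rig import telemetry, viewer, ticket, r
import cv2, numpy as np
from scipy.spatial.transform import Rotation as Ro
HUE={'red':[(0,6),(172,180)],'orange':[(9,20)],'green':[(50,85)],'blue':[(108,128)]}
def K(s):
    f=s["frame"].shape[0]/2/np.tan(np.radians(s["vertical_fov"])/2)
    return np.array([[f,0,s["cx"]],[0,f,s["cy"]],[0,0,1]]),np.array([s["k1"],0,0,0.])
def cast(s,px,z):
    k,d=K(s); u=cv2.undistortPoints(np.float64(px).reshape(-1,1,2),k,d,None,None).reshape(-1,2)
    ray=np.c_[u,np.ones(len(u))]@s["R"]; c=-s["R"].T@s["t"]
    return c+ray*((z-c[2])/ray[:,2])[:,None]
def proj(s,X):
    k,d=K(s); return cv2.projectPoints(np.float64(X).reshape(-1,1,3),cv2.Rodrigues(np.array(s["R"]))[0],np.float64(s["t"]),k,d)[0].reshape(-1,2)
def mask(img,c,smin=110,vmin=30):
    h=cv2.cvtColor(img,cv2.COLOR_BGR2HSV); m=np.zeros(h.shape[:2],np.uint8)
    for a,b in HUE[c]: m|=cv2.inRange(h,(a,smin,vmin),(b,255,255))
    return m
def blobs(s,c,z,amin=60,close=5,**kw):
    m=cv2.morphologyEx(mask(s["frame"],c,**kw),cv2.MORPH_CLOSE,np.ones((close,close)))
    out=[]
    for q in cv2.findContours(m,cv2.RETR_EXTERNAL,cv2.CHAIN_APPROX_NONE)[0]:
        if cv2.contourArea(q)<amin: continue
        W=cast(s,q[:,0,:],z)[:,:2]
        (x,y),(w,h),a=cv2.minAreaRect((W*1000).astype(np.float32))
        if w<h: a+=90; w,h=h,w
        out.append(dict(xy=(round(x,1),round(y,1)),wh=(round(w,1),round(h,1)),yaw=round((a+90)%180-90,1),px=q[:,0].mean(0).round().tolist(),c=q))
    return out
def tcp():
    st=telemetry.get_state(); q=st["ee_rot"]; return st,np.array(st["tcp_pos"]),Ro.from_quat([q[1],q[2],q[3],q[0]]).as_matrix()
E
python3 - <<'E'
from h import *
for n in ["top","scene"]:
    s=viewer.snapshot(n)
    for c in HUE:
        for b in blobs(s,c,.012):
            b.pop('c'); x,y=b['xy']
            if b['wh'][0]<260: print(n,c,b,'dist',round(np.hypot(x,y)))
    if n=="top": cv2.imwrite("pics/top1.png",cv2.resize(s["frame"][110:275,130:450],None,fx=2.5,fy=2.5,interpolation=cv2.INTER_CUBIC)) 
E
```

```text
top red {'xy': (149.8, -644.4), 'wh': (85.5, 7.8), 'yaw': -88.7, 'px': [619.0, 397.0]} dist 662
top red {'xy': (217.7, -643.7), 'wh': (105.4, 66.6), 'yaw': 89.9, 'px': [617.0, 362.0]} dist 680
top red {'xy': (593.0, 373.5), 'wh': (76.2, 17.6), 'yaw': 17.5, 'px': [146.0, 173.0]} dist 701
top red {'xy': (701.2, -581.1), 'wh': (92.8, 57.1), 'yaw': 17.2, 'px': [571.0, 141.0]} dist 911
top red {'xy': (702.6, -96.3), 'wh': (187.3, 48.8), 'yaw': 85.2, 'px': [359.0, 132.0]} dist 709
top red {'xy': (991.1, -324.8), 'wh': (218.8, 104.1), 'yaw': -88.0, 'px': [458.0, 19.0]} dist 1043
top orange {'xy': (445.6, 69.3), 'wh': (25.8, 24.3), 'yaw': 36.0, 'px': [282.0, 244.0]} dist 451
top orange {'xy': (439.2, -69.1), 'wh': (69.6, 22.8), 'yaw': 4.7, 'px': [346.0, 249.0]} dist 445
top orange {'xy': (501.7, -691.4), 'wh': (30.4, 29.8), 'yaw': -46.8, 'px': [626.0, 229.0]} dist 854
top orange {'xy': (532.6, -588.7), 'wh': (30.2, 28.5), 'yaw': 43.8, 'px': [579.0, 214.0]} dist 794
top orange {'xy': (693.9, 116.5), 'wh': (175.3, 49.5), 'yaw': 86.8, 'px': [265.0, 133.0]} dist 704
top green {'xy': (453.7, 243.
[... 1434 characters left out ...]
84
scene red {'xy': (-1.5, -691.2), 'wh': (236.9, 170.9), 'yaw': -2.4, 'px': [175.0, 53.0]} dist 691
scene orange {'xy': (694.3, 113.8), 'wh': (177.1, 57.6), 'yaw': 86.9, 'px': [344.0, 248.0]} dist 704
scene orange {'xy': (429.2, -70.9), 'wh': (76.6, 24.5), 'yaw': 6.0, 'px': [301.0, 164.0]} dist 435
scene orange {'xy': (-260.4, 667.2), 'wh': (65.8, 50.8), 'yaw': -76.7, 'px': [537.0, 70.0]} dist 716
scene green {'xy': (575.3, 111.6), 'wh': (165.8, 51.0), 'yaw': -89.6, 'px': [351.0, 212.0]} dist 586
scene blue {'xy': (845.5, 305.8), 'wh': (142.8, 8.3), 'yaw': 86.3, 'px': [409.0, 316.0]} dist 899
scene blue {'xy': (580.9, -94.9), 'wh': (189.4, 51.6), 'yaw': -85.4, 'px': [280.0, 200.0]} dist 589
```

View pics/top1.png

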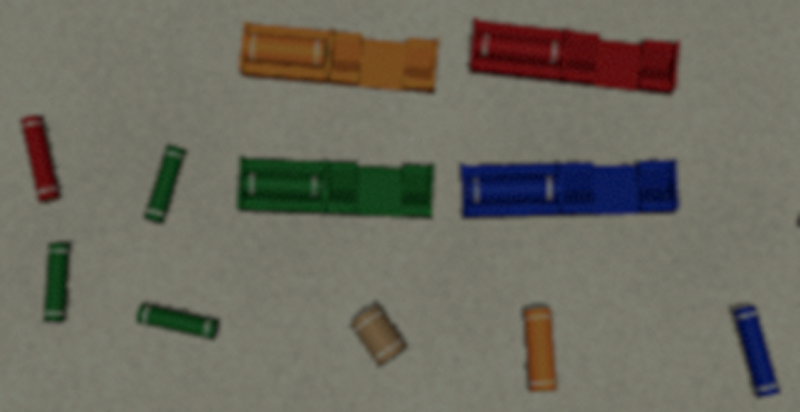

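Every tray has its seated roll in the left half, so tray +x is about world +y and the empty bays are on the -y side. The green roll nearest the base is the one at (454,244), 515 mm away. I'll start with red.

```bash
cat > go.py <<'E'
# go.py x y z(mm) axis_yaw(deg of the roll): remaining move in tool axes
import sys
from h import *
x,y,z,a=map(float,sys.argv[1:5]); st,p,R=tcp()
d=np.array([-np.sin(np.radians(a)),np.cos(np.radians(a)),0])
t=np.arctan2(d@R[:,1],d@R[:,0]); t=(t+np.pi/2)%np.pi-np.pi/2
D=np.array([x,y,z])/1000-p
Rt=R@Ro.from_euler('z',t).as_matrix()
print('t',round(st['time'],2),'tcp',(p*1000).round(1),'gap',round(st['finger_gap']*1000,1),'F',np.round(st['force'],1),'tilt',(R[:2,2]).round(4),'j6',round(st['joint_positions'][5],2))
print('turn',round(t,3),'shift cm if now',(R.T@D*100).round(2),'after turn',(Rt.T@D*100).round(2))
E
python3 go.py 591 373 160 17
```

```text
t 0.2 tcp [150.7 528.6 230.8] gap 85.5 F [ 0.1 -0.7 -0.9] tilt [-0.0005 -0.001 ] j6 -0.2
turn -0.575 shift cm if now [-2.88 46.62  7.07] after turn [-27.75  37.57   7.07]
```

```bash
python3 -m crank '[[[-0.36,5.8,0.9],0,0.6],[[-0.36,5.8,0.9],0,0.6],[[-0.36,5.8,0.9],0,0.6],[[-0.36,5.8,0.9],0,0.6],[[-0.36,5.8,0.9],0,0.6],[[-0.36,5.8,0.9],0,0.6],[[-0.36,5.8,0.9],0,0.6],[[-0.36,5.8,0.9],0,0.6]]'; python3 go.py 591 373 160 17
```

```text
time: 1.2
tcp_pos: [0.5977, 0.3736, 0.1557]
ee_rot: [-0.001, 0.795, 0.606, -0.0]
force: [-0.1, 0.8, -0.6]
finger_gap: 0.051
t 1.2 tcp [597.7 373.6 155.7] gap 51.0 F [-0.1  0.8 -0.6] tilt [-0.002   0.0019] j6 -0.9
turn -0.565 shift cm if now [-0.24 -0.63 -0.43] after turn [ 0.14 -0.66 -0.43]
```

```bash
python3 -m crank '[[[0,0,0],-0.18,0.6],[[0,0,0],-0.18,0.6],[[0,0,0],-0.18,0.6],[[0,0,0],0,0.6]]'; python3 go.py 591 373 160 17;  python3 - <<'E'
from h import *
s=viewer.snapshot("wrist"); cv2.imwrite("pics/w0.png",s["frame"])
st,p,R=tcp(); print(proj(s,p-[0,0,p[2]]), 'cam',-s["R"].T@s["t"])
for c in HUE:
    for b in blobs(s,c,.00975,amin=300,close=9): b.pop('c'); print(c,b)
E
```

```text
time: 1.7
tcp_pos: [0.6024, 0.3686, 0.1502]
ee_rot: [-0.002, 0.602, 0.798, -0.003]
force: [-0.2, 0.9, 0.5]
finger_gap: 0.051
t 1.7 tcp [602.4 368.6 150.2] gap 51.0 F [-0.2  0.9  0.5] tilt [-0.0069 -0.0012] j6 -1.46
turn -0.018 shift cm if now [ 0.74 -0.98 -0.97] after turn [ 0.76 -0.97 -0.97]
[[318.03193409 187.78260941]] cam [0.5255173  0.34596917 0.29324761]
red {'xy': (593.9, 372.6), 'wh': (79.6, 18.8), 'yaw': 17.5, 'px': [324.0, 181.0]}
orange {'xy': (697.2, 118.8), 'wh': (172.4, 60.7), 'yaw': 86.9, 'px': [73.0, 207.0]}
green {'xy': (574.5, 261.8), 'wh': (70.0, 18.1), 'yaw': -12.8, 'px': [221.0, 133.0]}
green {'xy': (576.4, 118.8), 'wh': (162.3, 49.2), 'yaw': 89.7, 'px': [83.0, 97.0]}
green {'xy': (482.6, 348.2), 'wh': (69.7, 17.5), 'yaw': 1.4, 'px': [333.0, 62.0]}
green {'xy': (464.3, 257.6), 'wh': (40.1, 16.5), 'yaw': -75.0, 'px': [241.0, 6.0]}
blue {'xy': (754.8, 903.4), 'wh': (72.0, 58.1), 'yaw': 8.4, 'px': [629.0, 386.0]}
```

View pics/w0.png

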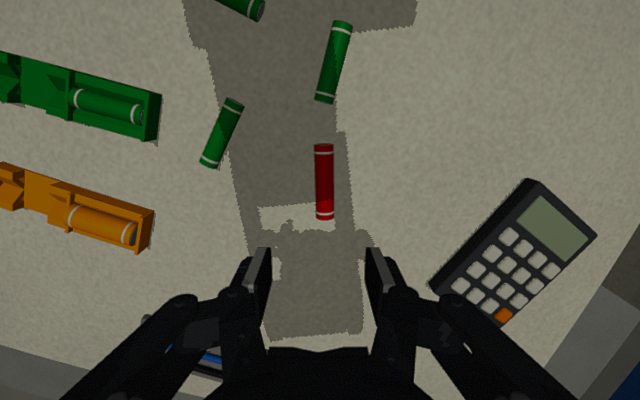

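The wrist view shows the red roll at (324,181), 593.9/372.6 mm, yaw 17.5°, lying between the fingers' lines. This agrees with the top view.

```bash
python3 go.py 593.5 372.6 60 17.5; python3 -m crank '[[[0.7,-0.8,0],-0.015,0.6],[[0,0,4.5],0,0.6],[[0,0,4.5],0,0.6],[[0,0,0],0,0.6]]'; python3 go.py 593.5 372.6 4 17.5
```

```text
t 1.75 tcp [602.3 368.6 150.2] gap 51.0 F [ 0.1 -0.3 -0.5] tilt [-0.0069 -0.0012] j6 -1.46
turn -0.029 shift cm if now [ 0.62 -0.67  9.03] after turn [ 0.64 -0.66  9.03]
time: 2.25
tcp_pos: [0.59, 0.3753, 0.0603]
ee_rot: [-0.002, 0.599, 0.801, -0.001]
force: [-1.0, 0.2, -0.2]
finger_gap: 0.0509
t 2.25 tcp [590.  375.3  60.3] gap 50.9 F [-1.   0.2 -0.2] tilt [-0.0049  0.0004] j6 -1.45
turn -0.019 shift cm if now [-0.37  0.28  5.63] after turn [-0.38  0.27  5.63]
```

```bash
python3 -m crank '[[[-0.35,0.25,2.5],-0.02,0.6],[[0,0,2.8],0,0.6],[[0,0,0],0,0.6]]' 40; python3 go.py 593.5 372.6 4 17.5
```

```text
time: 2.62
tcp_pos: [0.5955, 0.3755, 0.0133]
ee_rot: [-0.0, 0.591, 0.806, 0.002]
force: [0.3, -0.1, -0.1]
finger_gap: 0.0511
t 2.62 tcp [595.5 375.5  13.3] gap 51.1 F [ 0.3 -0.1 -0.1] tilt [0.0026 0.004 ] j6 -1.47
turn -0.0 shift cm if now [-0.22 -0.29  0.93] after turn [-0.22 -0.29  0.93]
```

```bash
python3 -m crank '[[[-0.2,-0.2,0.8],0,0.6],[[0,0,0],0,0.6],[[0,0,0],0,0.3],[[0,0,0],0,0],[[0,0,0],0,0],[[0,0,0],0,0]]' 40; python3 go.py 593.5 372.6 4 17.5
```

```text
time: 3.38
tcp_pos: [0.5973, 0.3746, 0.0118]
ee_rot: [0.002, 0.592, 0.806, 0.006]
force: [-0.4, -0.3, -2.1]
finger_gap: 0.0172
t 3.38 tcp [597.3 374.6  11.8] gap 17.2 F [-0.4 -0.3 -2.1] tilt [0.0109 0.0074] j6 -1.48
turn -0.001 shift cm if now [-0.08 -0.43  0.77] after turn [-0.08 -0.43  0.77]
```

Gap 17 with the TCP at 11.8 mm means the grip is too high on the roll. I'll reopen and go lower.

```bash
python3 -m crank '[[[0,0,0],0,0.5],[[0,0,0],0,0.5],[[0,-0.3,0.8],0,0.5],[[0,0,0],0,0.5]]' 40; python3 go.py 593.5 372.6 4 17.5
```

```text
time: 3.88
tcp_pos: [0.5942, 0.3737, 0.0029]
ee_rot: [0.002, 0.592, 0.806, 0.006]
force: [1.0, 0.6, 0.1]
finger_gap: 0.0424
t 3.88 tcp [594.2 373.7   2.9] gap 42.4 F [1.  0.6 0.1] tilt [0.0105 0.0073] j6 -1.48
turn -0.001 shift cm if now [-0.09 -0.09 -0.11] after turn [-0.09 -0.09 -0.11]
```

```bash
python3 -m crank '[[[0,0,-0.1],0,0.2],[[0,0,0],0,0.1],[[0,0,0],0,0.1],[[0,0,0],0,0.1]]' 40; python3 go.py 593.5 372.6 4 17.5;  python3 -m crank '[[[0,0,-4],0,0.1],[[0,0,-6],0,0.1],[[0,0,0],0,0.1]]'; python3 go.py 703 -138 120 85.5
```

```text
time: 4.38
tcp_pos: [0.5943, 0.3738, 0.0041]
ee_rot: [0.002, 0.592, 0.806, 0.006]
force: [-0.1, -0.1, -1.1]
finger_gap: 0.0185
t 4.38 tcp [594.3 373.8   4.1] gap 18.5 F [-0.1 -0.1 -1.1] tilt [0.0108 0.0074] j6 -1.48
turn -0.001 shift cm if now [-0.09 -0.11  0.  ] after turn [-0.09 -0.11  0.  ]
time: 4.75
tcp_pos: [0.5926, 0.3727, 0.1049]
ee_rot: [0.001, 0.592, 0.806, 0.005]
force: [0.3, -0.1, -2.1]
finger_gap: 0.0181
t 4.75 tcp [592.6 372.7 104.9] gap 18.1 F [ 0.3 -0.1 -2.1] tilt [0.0078 0.0062] j6 -1.48
turn -1.188 shift cm if now [-52.02  -4.77  -1.74] after turn [-15.03 -50.03  -1.74]
```

```bash
python3 -m crank '[[[-5.8,-0.5,-0.2],0,0.1],[[-5.8,-0.5,-0.2],0,0.1],[[-5.8,-0.5,-0.2],0,0.1],[[-5.8,-0.5,-0.2],0,0.1],[[-5.8,-0.5,-0.2],0,0.1],[[-5.8,-0.5,-0.2],0,0.1],[[-5.8,-0.5,-0.2],0,0.1],[[-5.8,-0.5,-0.2],0,0.1]]'; python3 -m crank '[[[0,0,0],0.18,0.1],[[0,0,0],0.18,0.1],[[0,0,0],0.18,0.1],[[0,0,0],0.18,0.1],[[0,0,0],0.18,0.1],[[0,0,0],0.18,0.1],[[0,0,0],0.18,0.1],[[0,0,0],0.18,0.1]]'; python3 go.py 703 -138 120 85.5
```

```text
time: 5.75
tcp_pos: [0.6917, -0.089, 0.1087]
ee_rot: [-0.004, 0.588, 0.809, 0.002]
force: [0.5, 0.4, -1.6]
finger_gap: 0.0179
time: 6.75
tcp_pos: [0.6856, -0.0957, 0.0947]
ee_rot: [-0.009, 0.981, 0.194, -0.01]
force: [0.0, 0.2, -1.4]
finger_gap: 0.0183
t 6.75 tcp [685.6 -95.7  94.7] gap 18.3 F [ 0.   0.2 -1.4] tilt [-0.0223  0.013 ] j6 -0.7
turn 0.469 shift cm if now [-0.04  4.52 -2.63] after turn [ 2.01  4.05 -2.63]
```

```bash
python3 -m crank '[[[0,0,-0.5],0.16,0.1],[[0,0,-0.5],0.16,0.1],[[0,0,-0.5],0.15,0.1],[[2.0,4.0,-0.5],0,0.1],[[0,0,0],0,0.1]]'; python3 go.py 703 -138 120 85.5
python3 - <<'E'
from h import *
s=viewer.snapshot("wrist"); cv2.imwrite("pics/w1.png",s["frame"])
for n in ("wrist","top"):
    s=viewer.snapshot(n)
    for b in blobs(s,'red',.02,amin=300,close=5): b.pop('c'); print(n,b)
E
```

```text
time: 7.38
tcp_pos: [0.6984, -0.1369, 0.1055]
ee_rot: [-0.008, 0.999, -0.048, -0.018]
force: [-0.6, 0.4, -1.2]
finger_gap: 0.018
t 7.38 tcp [ 698.4 -136.9  105.5] gap 18.0 F [-0.6  0.4 -1.2] tilt [-0.0343  0.0168] j6 -0.26
turn -0.018 shift cm if now [ 0.41  0.05 -1.46] after turn [ 0.41  0.06 -1.46]
wrist {'xy': (939.6, -197.1), 'wh': (102.9, 21.8), 'yaw': -89.9, 'px': [595.0, 252.0]}
wrist {'xy': (700.3, -130.7), 'wh': (255.4, 46.6), 'yaw': 85.3, 'px': [323.0, 175.0]}
top {'xy': (218.9, -639.4), 'wh': (102.3, 65.3), 'yaw': 90.0, 'px': [617.0, 362.0]}
top {'xy': (698.6, -576.4), 'wh': (93.9, 59.5), 'yaw': 17.4, 'px': [571.0, 141.0]}
top {'xy': (705.0, -29.7), 'wh': (53.1, 47.6), 'yaw': 84.7, 'px': [329.0, 128.0]}
top {'xy': (988.4, -392.4), 'wh': (103.0, 77.3), 'yaw': 2.6, 'px': [490.0, 15.0]}
```

View pics/w1.png

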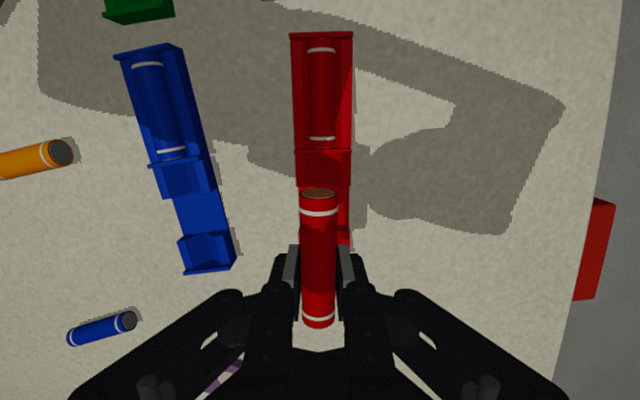

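The wrist view shows the held red roll at (318,190–328), straight over the tray. The tray's closed +x end is at row 33, with its sides at columns 291 and 353. Next I'll cast these points.

```bash
python3 - <<'E'
from h import *
s=viewer.snapshot("wrist"); st,p,R=tcp(); zr=p[2]+.006
print('tcp',p*1e3)
print('roll ends',(cast(s,[[318,195],[318,328]],zr)*1e3).round(1))
print('tray corners +x end top z22',(cast(s,[[290,33],[353,33]],.022)*1e3).round(1))
print('wall mid bay/roll z24',(cast(s,[[296,150],[351,150]],.024)*1e3).round(1))
print('cam',-s["R"].T@s["t"]*1e3)
E
```

```text
tcp [ 697.34218069 -132.76530679  105.73251167]
roll ends [[ 701.4  -94.4  111.7]
 [ 693.8 -175.6  111.7]]
tray corners +x end top z22 [[686.8   1.6  22. ]
 [731.4  -3.   22. ]]
wall mid bay/roll z24 [[681.9 -81.5  24. ]
 [724.6 -85.2  24. ]]
cam [710.31491325 -55.26512449 248.93577865]
```

```bash
python3 go.py 699 -135 45 85.5; python3 -m crank '[[[-0.2,0.1,3],-0.01,0.1],[[0,0,3],0,0.1],[[0,0,0],0,0.1]]'; python3 go.py 699 -135 13 85.5
```

```text
t 7.58 tcp [ 697.3 -132.8  105.7] gap 18.7 F [ 1.1  0.3 -0.3] tilt [-0.036   0.0189] j6 -0.26
turn -0.015 shift cm if now [0.41 0.3  6.06] after turn [0.41 0.31 6.06]
time: 7.95
tcp_pos: [0.6925, -0.1295, 0.0447]
ee_rot: [-0.009, 0.999, -0.04, -0.018]
force: [0.4, 0.2, -0.6]
finger_gap: 0.0184
t 7.95 tcp [ 692.5 -129.5   44.7] gap 18.4 F [ 0.4  0.2 -0.6] tilt [-0.0361  0.0193] j6 -0.27
turn -0.002 shift cm if now [0.81 0.54 3.14] after turn [0.81 0.54 3.14]
```

```bash
python3 -m crank '[[[0.8,0.5,0.8],0,0.1],[[0,0,0.8],0,0.1],[[0,0,0],0,0.1]]'; python3 go.py 699 -135 13 85.5
```

```text
time: 8.32
tcp_pos: [0.7018, -0.135, 0.0304]
ee_rot: [-0.008, 0.999, -0.039, -0.016]
force: [-0.1, -0.3, -1.6]
finger_gap: 0.018
t 8.32 tcp [ 701.8 -135.    30.4] gap 18.0 F [-0.1 -0.3 -1.6] tilt [-0.032   0.0179] j6 -0.27
turn -0.0 shift cm if now [-0.23  0.05  1.75] after turn [-0.23  0.05  1.75]
```

```bash
python3 -m crank '[[[-0.2,0,0.6],0,0.1],[[0,0,0.6],0,0.1],[[0,0,0],0,0.1]]'; python3 go.py 699 -135 13 85.5
```

```text
time: 8.7
tcp_pos: [0.6997, -0.1348, 0.0187]
ee_rot: [-0.008, 0.999, -0.039, -0.016]
force: [-0.0, -0.2, -1.2]
finger_gap: 0.0182
t 8.7 tcp [ 699.7 -134.8   18.7] gap 18.2 F [-0.  -0.2 -1.2] tilt [-0.0307  0.0174] j6 -0.27
turn -0.0 shift cm if now [-0.05  0.04  0.57] after turn [-0.05  0.04  0.57]
```

```bash
python3 -m crank '[[[-0.05,0,0.35],0,0.1],[[0,0,0],0,0.1]]'; python3 -m crank '[[[0,0,0.2],0,0.1],[[0,0,0],0,0.1]]';python3 go.py 699 -135 13 85.5
```

```text
time: 8.95
tcp_pos: [0.6991, -0.1347, 0.0151]
ee_rot: [-0.008, 0.999, -0.039, -0.016]
force: [-0.5, 0.4, -0.6]
finger_gap: 0.0183
time: 9.2
tcp_pos: [0.6995, -0.1348, 0.0135]
ee_rot: [-0.008, 0.999, -0.039, -0.015]
force: [-1.0, -0.2, -1.2]
finger_gap: 0.0182
t 9.2 tcp [ 699.5 -134.8   13.5] gap 18.2 F [-1.  -0.2 -1.2] tilt [-0.0293  0.0169] j6 -0.27
turn -0.001 shift cm if now [-0.05  0.02  0.06] after turn [-0.05  0.02  0.06]
```

```bash
python3 -m crank '[[[-0.05,0,0.1],0,0.1],[[0,0,0],0,0.1]]'; python3 -m crank '[[[0,0,0.1],0,0.1],[[0,0,0],0,0.1]]'
```

```text
time: 9.45
tcp_pos: [0.6996, -0.1349, 0.0131]
ee_rot: [-0.008, 0.999, -0.039, -0.014]
force: [-0.1, 0.6, -1.0]
finger_gap: 0.0182
time: 9.7
tcp_pos: [0.6999, -0.135, 0.0126]
ee_rot: [-0.008, 0.999, -0.039, -0.014]
force: [-0.7, -0.4, 0.4]
finger_gap: 0.0182
```

```bash
python3 -m crank '[[[0,0,0.05],0,0.1],[[0,0,0],0,0.25],[[0,0,0],0,0.35],[[0,0,0],0,0.4],[[0,0,0],0,0.4],[[0,0,-2],0,0.4],[[0,0,-5],0,0.4],[[0,0,-5],0,0.4]]'; python3 - <<'E'
from h import *
s=viewer.snapshot("wrist"); cv2.imwrite("pics/w2.png",s["frame"][:300,180:480])
E
python3 go.py 442 -257 120 14.7
```

```text
time: 10.7
tcp_pos: [0.7001, -0.136, 0.1316]
ee_rot: [-0.009, 0.999, -0.039, -0.019]
force: [0.8, 0.1, 0.6]
finger_gap: 0.0343
t 10.75 tcp [ 703.8 -137.3  140.5] gap 34.2 F [ 2.  -0.3  5.4] tilt [-0.0257  0.0156] j6 -0.27
turn 1.236 shift cm if now [-25.1   14.02   2.54] after turn [ 4.99 28.31  2.54]
```

View pics/w2.png

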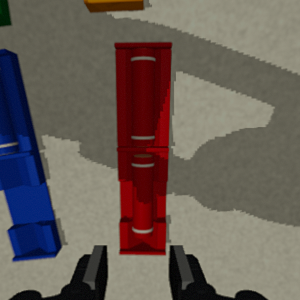

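The red roll lies in its bay, both rings in line with the seated roll and the walls clear at both ends. Blue is next.

```bash
python3 -m crank '[[[-5,2.8,0.2],0,0.6],[[-5,2.8,0.2],0,0.6],[[-5,2.8,0.2],0,0.6],[[-5,2.8,0.2],0,0.6],[[-4.5,2.5,0.2],0,0.6],[[0,0,0],0.17,0.6],[[0,0,-0.2],0.17,0.6],[[0,0,-0.2],0.17,0.6]]';python3 -m crank '[[[0,0,-0.2],0.17,0.6],[[0,0,-0.2],0.17,0.6],[[0,0,-0.2],0.17,0.6],[[0,0,-0.2],0.17,0.6],[[0,0,0],0,0.6]]'; python3 go.py 442 -257 120 14.7
python3 - <<'E'
from h import *
s=viewer.snapshot("wrist"); cv2.imwrite("pics/w3.png",s["frame"])
for c in ("blue","orange"):
    for b in blobs(s,c,.01075,amin=300,close=9): b.pop('c'); print(c,b)
E
```

```text
time: 11.75
tcp_pos: [0.4462, -0.2617, 0.1528]
ee_rot: [0.0, 0.955, -0.297, -0.002]
force: [0.0, -0.1, -0.5]
finger_gap: 0.0514
time: 12.38
tcp_pos: [0.448, -0.2636, 0.1687]
ee_rot: [0.002, 0.794, -0.608, 0.004]
force: [-0.3, 0.1, 0.1]
finger_gap: 0.051
t 12.38 tcp [ 448.  -263.6  168.7] gap 51.0 F [-0.3  0.1  0.1] tilt [ 0.005  -0.0079] j6 0.56
turn 0.008 shift cm if now [-0.84  0.42  4.86] after turn [-0.84  0.42  4.86]
blue {'xy': (441.0, -260.4), 'wh': (80.6, 20.0), 'yaw': 15.4, 'px': [312.0, 188.0]}
blue {'xy': (564.2, -93.7), 'wh': (205.1, 45.2), 'yaw': -76.7, 'px': [183.0, 17.0]}
orange {'xy': (530.9, -603.9), 'wh': (37.0, 37.0), 'yaw': 33.9, 'px': [615.0, 193.0]}
orange {'xy': (435.3, -69.8), 'wh': (75.6, 28.7), 'yaw': 5.0, 'px': [137.0, 149.0]}
orange {'xy': (446.0, 73.2), 'wh': (48.7, 46.4), 'yaw': 27.3, 'px': [12.0, 111.0]}
```

```bash
python3 go.py 442 -259.5 50 15.2; python3 -m crank '[[[-0.6,0.3,2],0,0.6],[[0,0,5],0,0.6],[[0,0,4.5],0,0.6],[[0,0,0],0,0.6]]'; python3 go.py 442 -259.5 4 15.2
```

```text
t 12.43 tcp [ 448.  -263.6  168.6] gap 50.9 F [-0.3 -0.6  0.6] tilt [ 0.0049 -0.0079] j6 0.56
turn 0.001 shift cm if now [-0.66  0.5  11.85] after turn [-0.66  0.5  11.85]
time: 12.92
tcp_pos: [0.4461, -0.2613, 0.0544]
ee_rot: [0.002, 0.799, -0.601, 0.008]
force: [-0.3, 0.4, 0.5]
finger_gap: 0.0515
t 12.93 tcp [ 446.1 -261.3   54.4] gap 51.5 F [-0.3  0.4  0.5] tilt [ 0.0105 -0.013 ] j6 0.55
turn 0.016 shift cm if now [-0.36  0.38  5.03] after turn [-0.35  0.38  5.03]
```

```bash
python3 -m crank '[[[-0.3,0.35,2.6],0.01,0.6],[[0,0,2.4],0,0.6],[[0,0,0],0,0.6]]'; python3 go.py 442 -259.5 4 15.2
```

```text
time: 13.3
tcp_pos: [0.4458, -0.2631, 0.0091]
ee_rot: [0.002, 0.798, -0.603, 0.012]
force: [-0.2, 0.3, -0.4]
finger_gap: 0.0514
t 13.3 tcp [ 445.8 -263.1    9.1] gap 51.4 F [-0.2  0.3 -0.4] tilt [ 0.0165 -0.0186] j6 0.55
turn 0.012 shift cm if now [-0.46  0.28  0.49] after turn [-0.46  0.28  0.49]
```

```bash
python3 -m crank '[[[-0.45,0.25,0.5],0.01,0.55],[[0,0,0],0,0.55]]'; python3 go.py 442 -259.5 4 15.2;  python3 -m crank '[[[0,0,0],0,0.2],[[0,0,0],0,0.1],[[0,0,0],0,0.1],[[0,0,0],0,0.1]]' 45; python3 go.py 442 -259.5 4 15.2
```

```text
time: 13.55
tcp_pos: [0.4438, -0.2608, 0.007]
ee_rot: [0.003, 0.795, -0.606, 0.015]
force: [-0.7, 0.2, -0.3]
finger_gap: 0.0474
t 13.55 tcp [ 443.8 -260.8    7. ] gap 47.4 F [-0.7  0.2 -0.3] tilt [ 0.0202 -0.022 ] j6 0.56
turn 0.002 shift cm if now [-0.19  0.15  0.29] after turn [-0.19  0.15  0.29]
time: 14.05
tcp_pos: [0.4445, -0.2613, 0.0085]
ee_rot: [0.003, 0.795, -0.606, 0.016]
force: [-0.3, 0.7, -1.8]
finger_gap: 0.0198
t 14.05 tcp [ 444.5 -261.3    8.5] gap 19.8 F [-0.3  0.7 -1.8] tilt [ 0.0218 -0.0236] j6 0.56
turn 0.003 shift cm if now [-0.25  0.2   0.44] after turn [-0.25  0.2   0.44]
```

```bash
python3 -m crank '[[[0,0,0],0,0.45],[[-0.1,0.15,0.55],0,0.45],[[0,0,0],0,0.45],[[0,0,0],0,0.1],[[0,0,0],0,0.1],[[0,0,0],0,0.1],[[0,0,0],0,0.1]]' 45; python3 go.py 442 -259.5 4 15.2
```

```text
time: 14.92
tcp_pos: [0.4429, -0.2611, 0.0027]
ee_rot: [0.003, 0.795, -0.606, 0.016]
force: [0.1, -0.2, 0.6]
finger_gap: 0.02
t 14.93 tcp [ 442.9 -261.1    2.7] gap 20.0 F [ 0.1 -0.2  0.6] tilt [ 0.0221 -0.024 ] j6 0.56
turn 0.003 shift cm if now [-0.18  0.05 -0.14] after turn [-0.18  0.05 -0.14]
```

```bash
python3 -m crank '[[[0,0,-4],0,0.1],[[0,0,-6],0,0.1],[[0,0,0],0,0.1]]'; python3 go.py 584 -136.5 120 -86
```

```text
time: 15.3
tcp_pos: [0.44, -0.2581, 0.1035]
ee_rot: [0.003, 0.795, -0.606, 0.014]
force: [0.1, -0.3, -2.7]
finger_gap: 0.0203
t 15.3 tcp [ 440.  -258.1  103.5] gap 20.3 F [ 0.1 -0.3 -2.7] tilt [ 0.0193 -0.0213] j6 0.56
turn -1.373 shift cm if now [ -7.87 -17.13  -1.63] after turn [ 15.24 -11.09  -1.63]
```

```bash
python3 -m crank '[[[-1.9,-4.1,-0.4],0,0.1],[[-1.9,-4.1,-0.4],0,0.1],[[-1.9,-4.1,-0.4],0,0.1],[[-1.9,-4.1,-0.4],0,0.1],[[0,0,0],-0.17,0.1],[[0,0,0],-0.17,0.1],[[0,0,0],-0.17,0.1],[[0,0,0],-0.17,0.1]]'; python3 -m crank '[[[0,0,0],-0.17,0.1],[[0,0,0],-0.17,0.1],[[0,0,0],-0.17,0.1],[[0,0,0],-0.14,0.1],[[0,0,0],0,0.1]]'; python3 go.py 584 -136.5 105 -86
python3 - <<'E'
from h import *
s=viewer.snapshot("wrist"); cv2.imwrite("pics/w4.png",s["frame"])
E
```

```text
time: 16.3
tcp_pos: [0.576, -0.1341, 0.1063]
ee_rot: [0.006, 0.955, -0.297, 0.003]
force: [0.6, 0.0, -0.4]
finger_gap: 0.0201
time: 16.92
tcp_pos: [0.5706, -0.1318, 0.0959]
ee_rot: [0.003, 0.999, 0.034, -0.006]
force: [0.1, 0.2, -2.0]
finger_gap: 0.0204
t 16.93 tcp [ 570.6 -131.8   95.9] gap 20.4 F [ 0.1  0.2 -2. ] tilt [-0.0125 -0.0067] j6 -0.47
turn -0.001 shift cm if now [ 1.29  0.57 -0.92] after turn [ 1.29  0.57 -0.92]
```

View pics/w4.png

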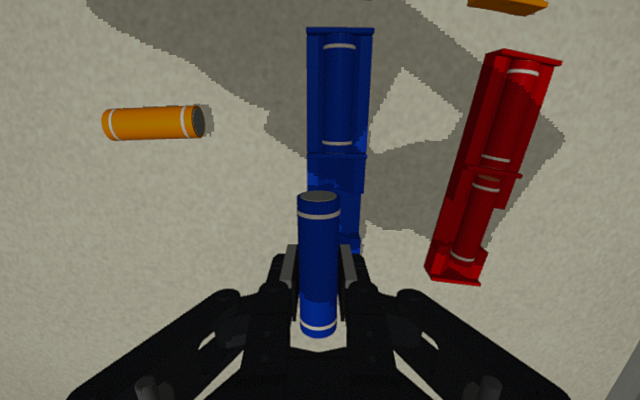

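The held blue roll is at (319,195–337), parallel to the blue tray. The tray's end wall is at row 28, columns 307–374, and its middle wall at row 154, columns 307–366.

```bash
cat > bay.py <<'E'
import sys,json
from h import *
# bay.py  len_end_to_bay(mm) held_offset(mm) endL endR midL midR rollnear rollfar (pixel pairs)
L,off,P=float(sys.argv[1]),float(sys.argv[2]),json.loads(sys.argv[3])
s=viewer.snapshot("wrist"); st,p,R=tcp()
e=cast(s,P[:4],.023)*1e3; a=e[:2].mean(0); m=e[2:].mean(0)
u=(a-m)[:2]; u/=np.linalg.norm(u); ro=cast(s,P[4:],p[2]+off/1e3)*1e3
print('end',a.round(1),'mid',m.round(1),'end-mid',np.linalg.norm((a-m)[:2]).round(1),'width',np.linalg.norm(e[0]-e[1]).round(1),'yaw',np.degrees(np.arctan2(u[1],u[0])).round(1),'bay',(a[:2]-u*L).round(1))
d=ro[0]-ro[1]; print('roll mid-tcp',(ro.mean(0)-p*1e3).round(1),'len',np.linalg.norm(d).round(1),'yaw',np.degrees(np.arctan2(d[1],d[0])).round(1))
E
python3 bay.py 138 8 '[[307,28],[374,29],[307,155],[366,155],[319,196],[318,337]]'
```

```text
end [ 5.76e+02 -2.00e-01  2.30e+01] mid [580.6 -85.   23. ] end-mid 85.0 width 44.7 yaw 93.1 bay [ 583.5 -138. ]
roll mid-tcp [ 0.7 -4.4  8. ] len 87.7 yaw 93.5
```

```bash
python3 -m crank '[[[1.3,0.4,0],0,0.1],[[0,0,3],0,0.1],[[0,0,3],0,0.1],[[0,0,0],0,0.1]]'; python3 go.py 583.7 -136 11.2 -86.6
```

```text
time: 17.52
tcp_pos: [0.5876, -0.1368, 0.0352]
ee_rot: [0.004, 1.0, 0.03, -0.004]
force: [-0.4, -0.6, -2.3]
finger_gap: 0.02
t 17.52 tcp [ 587.6 -136.8   35.2] gap 20.0 F [-0.4 -0.6 -2.3] tilt [-0.008  -0.0084] j6 -0.46
turn 0.001 shift cm if now [-0.36 -0.12  2.4 ] after turn [-0.36 -0.12  2.4 ]
```

```bash
python3 -m crank '[[[-0.35,-0.1,0],0,0.1],[[0,0,1],0,0.1],[[0,0,0.8],0,0.1],[[0,0,0],0,0.1]]'; python3 go.py 583.7 -136 11.2 -86.6
```

```text
time: 18.02
tcp_pos: [0.5865, -0.1371, 0.0193]
ee_rot: [0.005, 1.0, 0.03, -0.002]
force: [-1.2, -1.2, -2.6]
finger_gap: 0.0203
t 18.02 tcp [ 586.5 -137.1   19.3] gap 20.3 F [-1.2 -1.2 -2.6] tilt [-0.0029 -0.0106] j6 -0.46
turn -0.0 shift cm if now [-0.27 -0.14  0.81] after turn [-0.27 -0.14  0.81]
```

```bash
python3 -m crank '[[[-0.35,-0.1,0.1],0,0.1],[[0,0,0.25],0,0.1],[[0,0,0],0,0.1]]'; python3 go.py 583.7 -136 11.2 -86.6
```

```text
time: 18.4
tcp_pos: [0.5829, -0.1365, 0.0162]
ee_rot: [0.005, 1.0, 0.029, -0.001]
force: [-0.6, 0.9, -1.0]
finger_gap: 0.0204
t 18.4 tcp [ 582.9 -136.5   16.2] gap 20.4 F [-0.6  0.9 -1. ] tilt [-0.002 -0.011] j6 -0.46
turn -0.0 shift cm if now [ 0.08 -0.05  0.5 ] after turn [ 0.08 -0.05  0.5 ]
```

```bash
python3 -m crank '[[[0.05,0,0.25],0,0.1],[[0,0,0],0,0.1]]';python3 -m crank '[[[0,0,0.2],0,0.1],[[0,0,0],0,0.1]]'; python3 go.py 583.7 -136 11.2 -86.6
```

```text
time: 18.65
tcp_pos: [0.5836, -0.1365, 0.0137]
ee_rot: [0.006, 1.0, 0.03, -0.001]
force: [0.2, -0.2, -2.9]
finger_gap: 0.0203
time: 18.9
tcp_pos: [0.5836, -0.1366, 0.0119]
ee_rot: [0.006, 1.0, 0.03, -0.001]
force: [-0.5, 0.7, -0.1]
finger_gap: 0.02
t 18.9 tcp [ 583.6 -136.6   11.9] gap 20.0 F [-0.5  0.7 -0.1] tilt [-0.0017 -0.0112] j6 -0.46
turn -0.0 shift cm if now [ 0.01 -0.06  0.07] after turn [ 0.01 -0.06  0.07]
```

```bash
python3 -m crank '[[[0,0,0.1],0,0.1],[[0,0,0],0,0.25],[[0,0,0],0,0.35],[[0,0,0],0,0.4],[[0,0,0],0,0.4],[[0,0,-2],0,0.4],[[0,0,-5],0,0.4],[[0,0,-5],0,0.4]]'; python3 - <<'E'
from h import *
s=viewer.snapshot("wrist"); cv2.imwrite("pics/w5.png",s["frame"][:300,180:480])
E
python3 go.py 454 243.6 140 78.8
```

```text
time: 19.9
tcp_pos: [0.5816, -0.1344, 0.1293]
ee_rot: [0.004, 1.0, 0.029, -0.005]
force: [0.4, -0.9, 0.1]
finger_gap: 0.0344
t 19.95 tcp [ 585.2 -135.7  136.8] gap 34.0 F [1.7 0.1 3.9] tilt [ 0.0008 -0.0121] j6 -0.46
turn 0.255 shift cm if now [-10.86 -38.63  -0.79] after turn [-20.23 -34.65  -0.79]
```

View pics/w5.png

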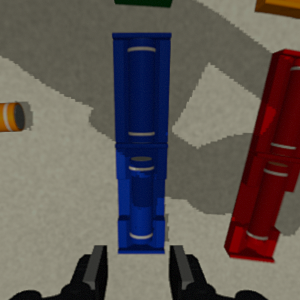

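Blue is seated in its bay and centred. Green next.

```bash
python3 -m crank '[[[-1.55,-5.5,0],0,0.5],[[-1.55,-5.5,0],0,0.5],[[-1.55,-5.5,0],0,0.5],[[-1.55,-5.5,0],0,0.5],[[-1.55,-5.5,0],0,0.5],[[-1.55,-5.5,0],0,0.5],[[-1.2,-4.5,0],0,0.5],[[0,0,0],0.13,0.5]]';python3 -m crank '[[[0,0,0],0.12,0.5],[[0,0,0],0,0.5]]'; python3 go.py 454 243.6 120 78.8
python3 - <<'E'
from h import *
s=viewer.snapshot("wrist"); cv2.imwrite("pics/w6.png",s["frame"])
for c in ("green",):
    for b in blobs(s,c,.00925,amin=300,close=9): b.pop('c'); print(c,b)
E
```

```text
time: 20.95
tcp_pos: [0.459, 0.242, 0.1337]
ee_rot: [0.006, 0.999, -0.039, 0.008]
force: [0.3, -0.6, -0.8]
finger_gap: 0.0428
time: 21.2
tcp_pos: [0.4584, 0.2434, 0.1336]
ee_rot: [0.006, 0.995, -0.099, 0.008]
force: [0.0, -0.0, -0.9]
finger_gap: 0.0429
t 21.2 tcp [458.4 243.4 133.6] gap 42.9 F [ 0.  -0.  -0.9] tilt [ 0.0153 -0.0132] j6 0.49
turn -0.002 shift cm if now [-0.46  0.05  1.35] after turn [-0.46  0.05  1.35]
green {'xy': (577.2, 142.1), 'wh': (115.2, 53.5), 'yaw': 89.7, 'px': [441.0, 255.0]}
green {'xy': (453.4, 240.1), 'wh': (70.7, 17.2), 'yaw': 79.2, 'px': [311.0, 195.0]}
green {'xy': (575.8, 261.3), 'wh': (72.9, 17.8), 'yaw': -12.8, 'px': [432.0, 151.0]}
green {'xy': (484.5, 348.1), 'wh': (69.8, 17.7), 'yaw': 1.4, 'px': [321.0, 72.0]}
```

```bash
python3 -m crank '[[[-0.5,0.1,0],0,0.5],[[0,0,4.5],0,0.5],[[0,0,4.5],0,0.5],[[0,0,0],0,0.5]]'; python3 go.py 453.5 242 3.5 79
```

```text
time: 21.75
tcp_pos: [0.4557, 0.2414, 0.043]
ee_rot: [0.005, 0.995, -0.096, 0.01]
force: [-0.7, -0.6, 0.3]
finger_gap: 0.0428
t 21.75 tcp [455.7 241.4  43. ] gap 42.8 F [-0.7 -0.6  0.3] tilt [ 0.0187 -0.0122] j6 0.49
turn -0.001 shift cm if now [-0.31 -0.05  3.95] after turn [-0.31 -0.05  3.95]
```

```bash
python3 -m crank '[[[-0.3,0,1.5],0,0.5],[[0,0,1.8],0,0.5],[[0,0,0],0,0.5]]'; python3 go.py 453.5 242 3.5 79
```

```text
time: 22.12
tcp_pos: [0.4557, 0.2421, 0.0122]
ee_rot: [0.004, 0.995, -0.096, 0.013]
force: [-0.5, 0.3, 0.3]
finger_gap: 0.0425
t 22.12 tcp [455.7 242.1  12.2] gap 42.5 F [-0.5  0.3  0.3] tilt [ 0.0241 -0.0106] j6 0.49
turn 0.0 shift cm if now [-0.23  0.05  0.86] after turn [-0.23  0.05  0.86]
```

```bash
python3 -m crank '[[[-0.25,0,0.9],0,0.5],[[0,0,0],0,0.5]]'; python3 go.py 453.5 242 3.5 79
```

```text
time: 22.38
tcp_pos: [0.4544, 0.243, 0.0044]
ee_rot: [0.004, 0.995, -0.096, 0.014]
force: [0.3, -0.3, 0.3]
finger_gap: 0.0426
t 22.38 tcp [454.4 243.    4.4] gap 42.6 F [ 0.3 -0.3  0.3] tilt [ 0.027  -0.0097] j6 0.5
turn 0.0 shift cm if now [-0.07  0.11  0.09] after turn [-0.07  0.11  0.09]
```

```bash
python3 -m crank '[[[0,0,0.15],0,0.5],[[0,0,0],0,0.1],[[0,0,0],0,0.1],[[0,0,0],0,0.1],[[0,0,0],0,0.1]]' 40; python3 -m crank '[[[0,0,-4],0,0.1],[[0,0,-6],0,0.1],[[0,0,0],0,0.1]]'; python3 go.py 575 75 110 89.8
```

```text
time: 23.0
tcp_pos: [0.4552, 0.2433, 0.0039]
ee_rot: [0.003, 0.995, -0.096, 0.015]
force: [0.1, 0.3, 0.6]
finger_gap: 0.0172
time: 23.38
tcp_pos: [0.4518, 0.2439, 0.1053]
ee_rot: [0.004, 0.995, -0.096, 0.013]
force: [0.2, -0.2, -1.8]
finger_gap: 0.0173
t 23.38 tcp [451.8 243.9 105.3] gap 17.3 F [ 0.2 -0.2 -1.8] tilt [ 0.0262 -0.0099] j6 0.49
turn -0.188 shift cm if now [15.32 14.24  0.02] after turn [12.39 16.85  0.02]
```

```bash
python3 -m crank '[[[3.8,3.5,0],0,0.1],[[3.8,3.5,0],0,0.1],[[3.8,3.5,0],0,0.1],[[3.6,3.4,0],0,0.1],[[0,0,0],-0.1,0.1],[[0,0,0],-0.09,0.1],[[0,0,0],0,0.1]]'; python3 go.py 575 75 110 89.8
python3 - <<'E'
from h import *
s=viewer.snapshot("wrist"); cv2.imwrite("pics/w7.png",s["frame"])
E
```

```text
time: 24.25
tcp_pos: [0.5724, 0.0735, 0.1025]
ee_rot: [0.005, 1.0, 0.002, 0.008]
force: [0.1, 0.6, -0.4]
finger_gap: 0.0174
t 24.25 tcp [572.4  73.5 102.5] gap 17.4 F [ 0.1  0.6 -0.4] tilt [ 0.0168 -0.0093] j6 -0.06
turn 0.008 shift cm if now [ 0.27 -0.14 -0.75] after turn [ 0.27 -0.14 -0.75]
```

View pics/w7.png

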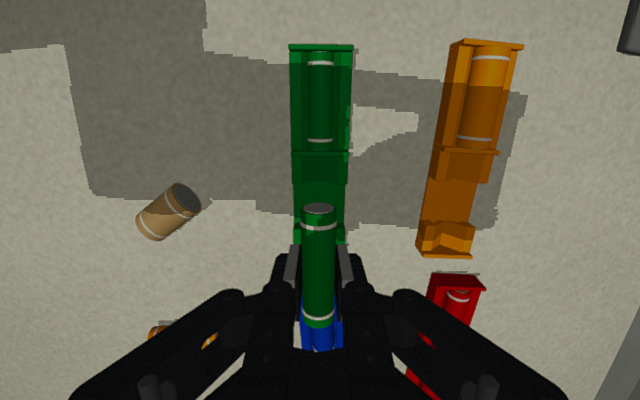

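The held green roll is at (318,208–328). The green tray's end wall is at row 46, columns 290–353, and its middle wall at row 151, columns 292–349.

```bash
python3 bay.py 123 5.4 '[[290,46],[353,46],[292,151],[349,151],[318,209],[318,327]]'
```

```text
end [575.8 194.6  23. ] mid [575.6 121.3  23. ] end-mid 73.4 width 43.9 yaw 89.8 bay [575.4  71.6]
roll mid-tcp [ 0.2 -6.2  5.4] len 75.1 yaw 90.2
```

```bash
python3 -m crank '[[[0.2,-0.1,0],0.01,0.1],[[0,0,3],0,0.1],[[0,0,3.5],0,0.1],[[0,0,0],0,0.1]]'; python3 go.py 575.3 74.5 11.8 89.8
```

```text
time: 24.85
tcp_pos: [0.5762, 0.0758, 0.0371]
ee_rot: [0.005, 1.0, -0.005, 0.01]
force: [0.1, 0.7, -1.5]
finger_gap: 0.0173
t 24.85 tcp [576.2  75.8  37.1] gap 17.3 F [ 0.1  0.7 -1.5] tilt [ 0.0192 -0.0091] j6 -0.04
turn -0.007 shift cm if now [-0.14  0.11  2.53] after turn [-0.14  0.11  2.53]
```

```bash
python3 -m crank '[[[-0.2,0.1,1],-0.007,0.1],[[0,0,1],0,0.1],[[0,0,0],0,0.1]]'; python3 go.py 575.3 74.5 11.8 89.8
```

```text
time: 25.22
tcp_pos: [0.5764, 0.0749, 0.0188]
ee_rot: [0.005, 1.0, -0.001, 0.012]
force: [0.0, -0.7, -0.5]
finger_gap: 0.0173
t 25.23 tcp [576.4  74.9  18.8] gap 17.3 F [ 0.  -0.7 -0.5] tilt [ 0.0236 -0.0094] j6 -0.05
turn 0.001 shift cm if now [-0.13  0.03  0.69] after turn [-0.13  0.03  0.69]
```

```bash
python3 -m crank '[[[-0.15,0,0.25],0,0.1],[[0,0,0],0,0.1]]';python3 -m crank '[[[0,0,0.25],0,0.1],[[0,0,0],0,0.1]]'; python3 go.py 575.3 74.5 11.8 89.8
```

```text
time: 25.48
tcp_pos: [0.5756, 0.0748, 0.017]
ee_rot: [0.005, 1.0, -0.001, 0.013]
force: [-0.5, 0.4, -0.6]
finger_gap: 0.0172
time: 25.72
tcp_pos: [0.576, 0.0748, 0.0149]
ee_rot: [0.005, 1.0, -0.001, 0.013]
force: [0.2, 0.1, -1.7]
finger_gap: 0.0172
t 25.73 tcp [576.   74.8  14.9] gap 17.2 F [ 0.2  0.1 -1.7] tilt [ 0.0263 -0.0095] j6 -0.05
turn 0.0 shift cm if now [-0.08  0.03  0.31] after turn [-0.08  0.03  0.31]
```

```bash
python3 -m crank '[[[-0.07,0,0.22],0,0.1],[[0,0,0],0,0.1]]';python3 -m crank '[[[0,0,0.12],0,0.1],[[0,0,0],0,0.1]]'; python3 go.py 575.3 74.5 11.8 89.8
```

```text
time: 25.98
tcp_pos: [0.5754, 0.0747, 0.0126]
ee_rot: [0.005, 1.0, -0.001, 0.013]
force: [1.0, -0.4, -0.3]
finger_gap: 0.0171
time: 26.22
tcp_pos: [0.5756, 0.0747, 0.0124]
ee_rot: [0.005, 1.0, -0.001, 0.014]
force: [-1.6, 0.4, -0.2]
finger_gap: 0.0171
t 26.23 tcp [575.6  74.7  12.4] gap 17.1 F [-1.6  0.4 -0.2] tilt [ 0.027  -0.0096] j6 -0.05
turn 0.0 shift cm if now [-0.04  0.02  0.06] after turn [-0.04  0.02  0.06]
```

Contact has begun, with the vertical load easing. One more touch down, then release and look.

```bash
python3 -m crank '[[[0,0,0.1],0,0.1],[[0,0,0],0,0.25],[[0,0,0],0,0.35],[[0,0,0],0,0.4],[[0,0,0],0,0.4],[[0,0,-2],0,0.4],[[0,0,-5],0,0.4],[[0,0,-5],0,0.4]]'; python3 - <<'E'
from h import *
s=viewer.snapshot("wrist"); cv2.imwrite("pics/w8.png",s["frame"][:300,180:480])
E
python3 go.py 437 -69.5 140 5
```

```text
time: 27.22
tcp_pos: [0.5695, 0.0758, 0.1296]
ee_rot: [0.005, 1.0, -0.002, 0.008]
force: [0.5, -1.2, 0.4]
finger_gap: 0.0341
t 27.27 tcp [573.2  75.9 136.9] gap 34.0 F [1.8 0.4 4.7] tilt [ 0.0278 -0.0097] j6 -0.05
turn 1.481 shift cm if now [-13.56  14.58  -0.55] after turn [13.3  14.82 -0.55]
```

View pics/w8.png

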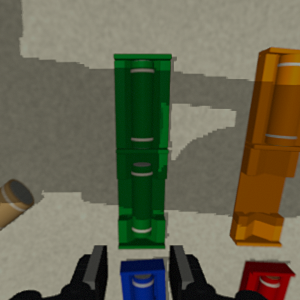

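Green is seated. Orange next.

```bash
python3 -m crank '[[[-3.4,3.6,0],0,0.7],[[-3.4,3.6,0],0,0.7],[[-3.4,3.6,0],0,0.7],[[-3.2,3.6,0],0,0.7],[[0,0,0],0.17,0.7],[[0,0,0],0.17,0.7],[[0,0,0],0.17,0.7],[[0,0,0],0.17,0.7]]';python3 -m crank '[[[0,0,0],0.17,0.7],[[0,0,0],0.17,0.7],[[0,0,0],0.17,0.7],[[0,0,0],0.17,0.7],[[0,0,0],0.1,0.7],[[0,0,0],0,0.7]]'; python3 go.py 437 -69.5 120 5
python3 - <<'E'
from h import *
s=viewer.snapshot("wrist"); cv2.imwrite("pics/w9.png",s["frame"])
for c in ("orange",):
    for b in blobs(s,c,.0124,amin=300,close=9): b.pop('c'); print(c,b)
E
```

```text
time: 28.28
tcp_pos: [0.4373, -0.0729, 0.1364]
ee_rot: [-0.001, 0.939, -0.344, 0.02]
force: [-0.0, 0.6, -0.1]
finger_gap: 0.0594
time: 29.02
tcp_pos: [0.4371, -0.073, 0.1357]
ee_rot: [-0.009, 0.728, -0.685, 0.019]
force: [-0.5, -0.2, -0.5]
finger_gap: 0.0598
t 29.02 tcp [437.1 -73.  135.7] gap 59.8 F [-0.5 -0.2 -0.5] tilt [ 0.0388 -0.013 ] j6 1.09
turn -0.027 shift cm if now [-0.37  0.05  1.56] after turn [-0.37  0.04  1.56]
orange {'xy': (436.0, -71.4), 'wh': (75.6, 24.3), 'yaw': 5.2, 'px': [314.0, 198.0]}
orange {'xy': (445.8, 71.0), 'wh': (46.6, 34.7), 'yaw': 36.8, 'px': [167.0, 182.0]}
```

```bash
python3 go.py 436.5 -70.8 50 5.1; python3 -m crank '[[[-0.2,0.05,0],-0.025,0.7],[[0,0,4.5],0,0.7],[[0,0,4.5],0,0.6],[[0,0,0],0,0.6]]'; python3 go.py 436.5 -70.8 4.5 5.1
```

```text
t 29.07 tcp [437.1 -72.9 135.7] gap 59.4 F [-0.2 -0.4 -0.3] tilt [ 0.0386 -0.0129] j6 1.09
turn -0.027 shift cm if now [-0.35  0.37  8.55] after turn [-0.36  0.36  8.55]
time: 29.58
tcp_pos: [0.4417, -0.0725, 0.0451]
ee_rot: [-0.009, 0.74, -0.672, 0.021]
force: [-0.1, -0.2, 0.5]
finger_gap: 0.0513
t 29.57 tcp [441.7 -72.5  45.1] gap 51.3 F [-0.1 -0.2  0.5] tilt [ 0.0428 -0.0146] j6 1.05
turn 0.008 shift cm if now [-0.3   0.67  4.03] after turn [-0.29  0.67  4.03]
```

```bash
python3 -m crank '[[[-0.2,0.6,1.5],0.005,0.6],[[0,0.1,1.8],0,0.6],[[0,0,0],0,0.6]]'; python3 go.py 436.5 -70.8 4 5.1
```

```text
time: 29.95
tcp_pos: [0.4386, -0.0726, 0.0153]
ee_rot: [-0.01, 0.74, -0.672, 0.023]
force: [0.8, -0.2, -0.2]
finger_gap: 0.0515
t 29.95 tcp [438.6 -72.6  15.3] gap 51.5 F [ 0.8 -0.2 -0.2] tilt [ 0.0475 -0.0167] j6 1.05
turn 0.007 shift cm if now [-0.22  0.25  1.12] after turn [-0.22  0.25  1.12]
```

```bash
python3 -m crank '[[[-0.15,0.2,1.1],0.005,0.6],[[0,0,0],0,0.6]]'; python3 go.py 436.5 -70.8 4 5.1
```

```text
time: 30.2
tcp_pos: [0.4387, -0.072, 0.006]
ee_rot: [-0.011, 0.738, -0.674, 0.025]
force: [0.3, 0.3, -0.3]
finger_gap: 0.0513
t 30.2 tcp [438.7 -72.    6. ] gap 51.3 F [ 0.3  0.3 -0.3] tilt [ 0.0512 -0.0183] j6 1.06
turn 0.003 shift cm if now [-0.15  0.21  0.19] after turn [-0.15  0.21  0.19]
```

```bash
python3 -m crank '[[[-0.1,0.2,0.25],0,0.6],[[0,0,0],0,0.1],[[0,0,0],0,0.1],[[0,0,0],0,0.1],[[0,0,0],0,0.1]]' 45; python3 go.py 436.5 -70.8 4 5.1; python3 -m crank '[[[0,0,-4],0,0.1],[[0,0,-6],0,0.1],[[0,0,0],0,0.1]]'; python3 go.py 692 77 120 86.8
```

```text
time: 30.82
tcp_pos: [0.4373, -0.0715, 0.0044]
ee_rot: [-0.011, 0.738, -0.674, 0.026]
force: [-0.4, -0.2, -0.0]
finger_gap: 0.0236
t 30.82 tcp [437.3 -71.5   4.4] gap 23.6 F [-0.4 -0.2 -0. ] tilt [ 0.0528 -0.0189] j6 1.06
turn 0.003 shift cm if now [-0.07  0.08  0.03] after turn [-0.07  0.08  0.03]
time: 31.2
tcp_pos: [0.4311, -0.0693, 0.1055]
ee_rot: [-0.01, 0.738, -0.674, 0.024]
force: [0.5, -1.1, -2.4]
finger_gap: 0.0234
t 31.2 tcp [431.1 -69.3 105.5] gap 23.4 F [ 0.5 -1.1 -2.4] tilt [ 0.0491 -0.0173] j6 1.06
turn -1.424 shift cm if now [-12.17 -27.36  -0.42] after turn [ 25.29 -16.04  -0.42]
```

```bash
python3 -m crank '[[[-2.4,-5.4,-0.2],0,0.1],[[-2.4,-5.4,-0.2],0,0.1],[[-2.4,-5.4,-0.2],0,0.1],[[-2.4,-5.4,-0.2],0,0.1],[[-2.3,-5,-0.2],0,0.1],[[0,0,0],-0.17,0.1],[[0,0,0],-0.17,0.1],[[0,0,0],-0.17,0.1]]'; python3 -m crank '[[[0,0,0],-0.17,0.1],[[0,0,0],-0.17,0.1],[[0,0,0],-0.17,0.1],[[0,0,0],-0.17,0.1],[[0,0,0],-0.17,0.1],[[0,0,0],-0.06,0.1],[[0,0,0],0,0.1]]'; python3 go.py 692 77 110 86.8
python3 - <<'E'
from h import *
s=viewer.snapshot("wrist"); cv2.imwrite("pics/w10.png",s["frame"])
E
```

```text
time: 32.2
tcp_pos: [0.6852, 0.0789, 0.1069]
ee_rot: [0.001, 0.888, -0.46, 0.016]
force: [1.3, 0.5, -2.3]
finger_gap: 0.0235
time: 33.08
tcp_pos: [0.6771, 0.0792, 0.0877]
ee_rot: [0.008, 1.0, -0.007, 0.001]
force: [0.1, 0.2, -1.6]
finger_gap: 0.0236
t 33.08 tcp [677.1  79.2  87.7] gap 23.6 F [ 0.1  0.2 -1.6] tilt [ 0.0011 -0.015 ] j6 -0.02
turn 0.041 shift cm if now [ 1.5   0.23 -2.23] after turn [ 1.51  0.17 -2.23]
```

View pics/w10.png

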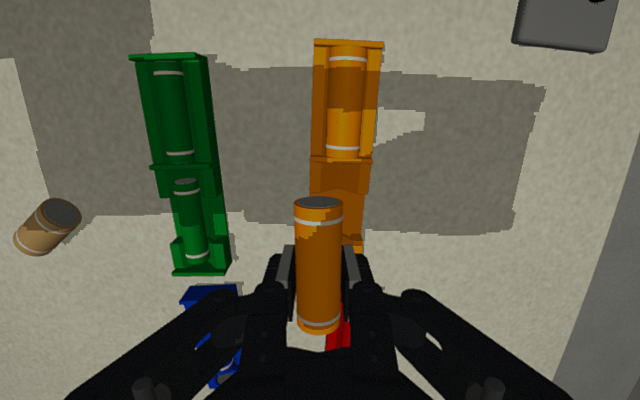

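The held orange roll is at (318,200–332). The orange tray's end wall is at row 41, columns 313–384, and its middle wall at row 159, columns 310–371.

```bash
python3 bay.py 126 8 '[[313,40],[384,43],[310,159],[371,160],[318,202],[319,332]]'; python3 -m crank '[[[1.5,0.15,-0.5],0.04,0.1],[[0,0,0],0,0.1]]';  python3 go.py 692 77 13.1 86.8
```

```text
end [698.8 199.5  23. ] mid [694.2 122.4  23. ] end-mid 77.2 width 45.9 yaw 86.6 bay [691.4  73.7]
roll mid-tcp [ 0.3 -4.2  8. ] len 81.3 yaw 89.6
time: 33.42
tcp_pos: [0.6918, 0.0776, 0.092]
ee_rot: [0.007, 1.0, -0.029, 0.0]
force: [-0.1, -0.3, -2.4]
finger_gap: 0.0236
t 33.42 tcp [691.8  77.6  92. ] gap 23.6 F [-0.1 -0.3 -2.4] tilt [-0.0003 -0.0149] j6 0.02
turn -0.002 shift cm if now [ 0.02 -0.06  7.89] after turn [ 0.02 -0.06  7.89]
```

```bash
python3 -m crank '[[[0,0.1,2.5],0,0.1],[[0,0,2.5],0,0.1],[[0,0,0],0,0.1]]'; python3 go.py 691.8 76 13.1 86.6
```

```text
time: 33.8
tcp_pos: [0.6901, 0.0761, 0.0402]
ee_rot: [0.007, 1.0, -0.029, -0.001]
force: [-0.9, 0.8, -0.9]
finger_gap: 0.0235
t 33.8 tcp [690.1  76.1  40.2] gap 23.5 F [-0.9  0.8 -0.9] tilt [-0.002  -0.0148] j6 0.02
turn 0.002 shift cm if now [ 0.18 -0.04  2.71] after turn [ 0.18 -0.04  2.71]
```

```bash
python3 -m crank '[[[0.15,0,1],0,0.1],[[0,0,0.9],0,0.1],[[0,0,0],0,0.1]]'; python3 go.py 691.8 76 13.1 86.6
```

```text
time: 34.17
tcp_pos: [0.6924, 0.0759, 0.0221]
ee_rot: [0.007, 1.0, -0.029, 0.001]
force: [-0.4, 0.4, -1.9]
finger_gap: 0.0238
t 34.17 tcp [692.4  75.9  22.1] gap 23.8 F [-0.4  0.4 -1.9] tilt [ 0.0006 -0.0149] j6 0.02
turn 0.002 shift cm if now [-0.06 -0.02  0.9 ] after turn [-0.06 -0.02  0.9 ]
```

```bash
python3 -m crank '[[[-0.06,0,0.4],0,0.1],[[0,0,0],0,0.1]]'; python3 -m crank '[[[0,0,0.25],0,0.1],[[0,0,0],0,0.1]]';python3 -m crank '[[[0,0,0.15],0,0.1],[[0,0,0],0,0.1]]'; python3 go.py 691.8 76 13.1 86.6
```

```text
time: 34.42
tcp_pos: [0.6923, 0.0759, 0.0187]
ee_rot: [0.007, 1.0, -0.028, 0.001]
force: [0.5, -0.4, -1.4]
finger_gap: 0.0236
time: 34.67
tcp_pos: [0.6927, 0.0759, 0.0165]
ee_rot: [0.007, 1.0, -0.028, 0.002]
force: [0.6, 0.4, -1.7]
finger_gap: 0.0233
time: 34.92
tcp_pos: [0.6929, 0.0758, 0.0161]
ee_rot: [0.007, 1.0, -0.028, 0.002]
force: [-1.7, -0.4, -0.3]
finger_gap: 0.0236
t 34.92 tcp [692.9  75.8  16.1] gap 23.6 F [-1.7 -0.4 -0.3] tilt [ 0.0037 -0.015 ] j6 0.02
turn 0.002 shift cm if now [-0.11 -0.02  0.3 ] after turn [-0.11 -0.02  0.3 ]
```

```bash
python3 -m crank '[[[-0.1,0,0.1],0,0.1],[[0,0,0],0,0.1]]'; python3 -m crank '[[[0,0,0.2],0,0.1],[[0,0,0],0,0.1]]';python3 -m crank '[[[0,0,0.2],0,0.1],[[0,0,0],0,0.1]]'
```

```text
time: 35.17
tcp_pos: [0.6921, 0.0759, 0.0154]
ee_rot: [0.007, 1.0, -0.028, 0.002]
force: [-0.5, -1.0, -0.0]
finger_gap: 0.0235
time: 35.42
tcp_pos: [0.6923, 0.0758, 0.015]
ee_rot: [0.007, 1.0, -0.028, 0.003]
force: [-1.6, 1.0, 2.3]
finger_gap: 0.0239
time: 35.67
tcp_pos: [0.6923, 0.0756, 0.0148]
ee_rot: [0.008, 1.0, -0.028, 0.003]
force: [-1.9, 0.7, 3.3]
finger_gap: 0.0238
```

```bash
python3 -m crank '[[[-0.05,0,0.4],0,0.1],[[0,0,0.3],0,0.1]]' 25; python3 -m crank '[[[0,0,0.4],0,0.1],[[0,0,0.3],0,0.1]]'
```

```text
time: 35.92
tcp_pos: [0.6924, 0.0751, 0.0131]
ee_rot: [0.008, 1.0, -0.028, 0.004]
force: [-11.0, 0.7, 24.1]
finger_gap: 0.0233
time: 36.17
tcp_pos: [0.6924, 0.0751, 0.0132]
ee_rot: [0.008, 1.0, -0.028, 0.005]
force: [-9.1, 0.1, 16.3]
finger_gap: 0.0235
```

Now at 13.1–13.2 mm, the expected seated height, with firm contact. Release, retract and look.

```bash
python3 -m crank '[[[0,0,-0.05],0,0.1],[[0,0,0],0,0.3],[[0,0,0],0,0.4],[[0,0,0],0,0.45],[[0,0,0],0,0.45],[[0,0,-2],0,0.45],[[0,0,-5],0,0.45],[[0,0,-5],0,0.45]]'; python3 -m crank '[[[0,0,-4],0,0.45],[[0,0,0],0,0.45]]'; python3 - <<'E'
from h import *
s=viewer.snapshot("wrist"); w=s["frame"][:300,180:480]
st,p,R=tcp(); print(p)
cv2.imwrite("pics/w11.png",w)
E
```

```text
time: 37.17
tcp_pos: [0.6888, 0.0771, 0.1324]
ee_rot: [0.008, 1.0, -0.028, 0.001]
force: [-0.3, -0.2, -0.2]
finger_gap: 0.0385
time: 37.42
tcp_pos: [0.6919, 0.0778, 0.1831]
ee_rot: [0.008, 1.0, -0.028, 0.007]
force: [0.2, 0.1, -0.1]
finger_gap: 0.0381
[0.6908779  0.07784347 0.18091703]
```

View pics/w11.png

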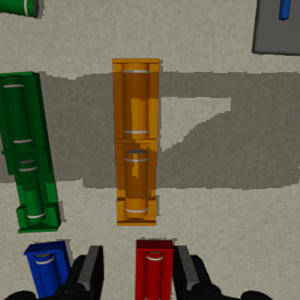

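Orange is seated in its bay. I'll back the arm off and do a final overall check.

```bash
python3 -m crank '[[[-5,0,-1],0,0.5],[[-5,0,-1],0,0.5],[[-5,0,-1],0,0.5],[[-5,0,-1],0,0.5],[[-5,0,-1],0,0.5],[[-5,0,-1],0,0.5],[[-3,0,0],0,0.5],[[0,0,0],0,0.5]]'; python3 - <<'E'
from h import *
s=viewer.snapshot("top"); cv2.imwrite("pics/top9.png",cv2.resize(s["frame"][110:275,130:530],None,fx=2,fy=2,interpolation=cv2.INTER_CUBIC))
for c in HUE:
    for b in blobs(s,c,.012): 
        b.pop('c')
        if b['wh'][0]<260: print(c,b)
E
```

```text
time: 38.48
tcp_pos: [0.3445, 0.0977, 0.2313]
ee_rot: [0.008, 1.0, -0.028, -0.003]
force: [-0.3, 0.0, 0.3]
finger_gap: 0.0425
red {'xy': (149.8, -644.4), 'wh': (85.5, 7.8), 'yaw': -88.7, 'px': [619.0, 397.0]}
red {'xy': (217.6, -644.7), 'wh': (103.1, 66.1), 'yaw': 90.0, 'px': [617.0, 362.0]}
red {'xy': (701.3, -581.4), 'wh': (93.1, 57.7), 'yaw': 17.3, 'px': [571.0, 141.0]}
red {'xy': (702.6, -96.2), 'wh': (187.4, 48.8), 'yaw': 85.2, 'px': [359.0, 132.0]}
red {'xy': (994.7, -312.6), 'wh': (241.1, 104.6), 'yaw': 90.0, 'px': [452.0, 19.0]}
orange {'xy': (445.9, 69.8), 'wh': (24.4, 24.3), 'yaw': -51.2, 'px': [281.0, 244.0]}
orange {'xy': (501.2, -690.8), 'wh': (29.8, 28.6), 'yaw': 43.5, 'px': [626.0, 229.0]}
orange {'xy': (532.6, -588.7), 'wh': (30.2, 28.5), 'yaw': 43.8, 'px': [579.0, 214.0]}
orange {'xy': (694.0, 116.3), 'wh': (175.1, 49.1), 'yaw': 86.7, 'px': [265.0, 133.0]}
green {'xy': (484.0, 349.3), 'wh': (62.8, 13.9), 'yaw': 1.7, 'px': [152.0, 222.0]}
green {'xy': (574.9, 113.9), 'wh': (168.0, 44.8), 'yaw': 89.8, 'px': [264.0, 185.0]}
green {'xy': (573.8, 262.9), 'wh': (65.0, 13.9), 'yaw': -12.0, 'px': [196.0, 183.0]}
blue {'xy': (581.0, -93.2), 'wh': (189.4, 46.1), 'yaw': -86.5, 'px': [357.0, 185.0]}
blue {'xy': (851.1, 306.2), 'wh': (145.0, 8.6), 'yaw': 85.9, 'px': [185.0, 64.0]}
```

View pics/top9.png

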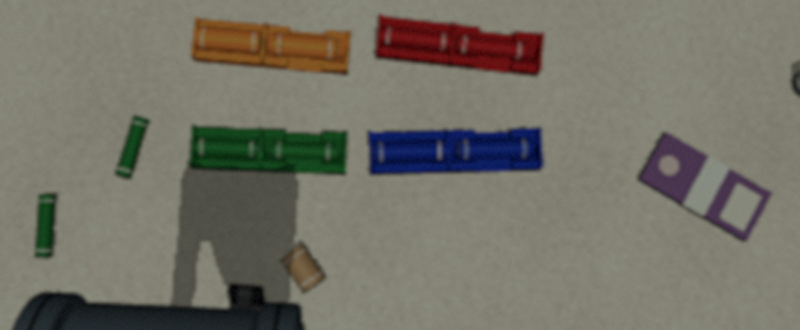

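All four trays hold two rolls each. The tan roll, the notes and the two decoy greens are where they started.

```bash
python3 -c "
from rig import ticket; print(ticket.finish_job())"
```

```text
the job is handed in; nothing more can be done
None
```

All four rolls (red, blue, green and orange) are in the empty half of the groove of their own-colour trays. I placed them in that order and handed the job in at about 38.5 s of robot time. For green I took the one nearest the base at the start, about 515 mm away.

- **Seating:** wrist pictures after each release, and a final top view, show every roll lying along its groove between the walls. The tan roll, the two spare green rolls and the trays measure within about 1 mm of where they started. I checked the notes only by eye.
- **Redone grasps:** the first grips on red and blue closed too high, so I reopened and took both again lower down.
- **Orange set-down:** this roll was held slightly pitched, so I pressed it level. The wrist force reached about 26 N, and the tool ended at the expected seated height of 13.1 mm.
- **Measurements that disagreed:** the held rolls measured 4–11 mm too long in the wrist view. The wrist and top estimates of the bay centres differed by up to 4 mm. Both fell within the roughly 10 mm of play along each bay.
- **Tool tilt:** the tool drifted up to about 3° off vertical during the moves. I could not correct this with the move commands, but it did not affect the outcome.

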